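# Unload a welded hook bracket from its weld fixture

### The arm

A 7-joint arm with a two-finger parallel gripper is mounted at the origin on the work surface. World frame = base frame: x ahead of the robot, y to its left, z up, the work surface at z = 0. Lengths are in m, angles in rad, forces in N, time in s.
With the tool pointing down it reaches from about 0.425 to 0.875 m from the base axis. Payload 4.7 kg.
Tool frame: the origin (TCP) lies at the very end of the fingers, on their centre line; the grasp point (between the pads) lies 19 mm behind it (ctrl.grasp_offset is the distance from the TCP to the grasp point, in m); z points along the fingers, y is the direction in which the jaws open and shut (so a half turn about z gives the same grasp; the last joint's range is limited). The gripper opens to 87 mm and grips with 3 to 60 N. Pads are 19 mm wide; open, the fingers measure 117 mm over their backs; the gripper's body (75 mm by 190 mm) begins 51 mm behind the grasp point.
Start: joints at [0.014, 0.321, -0.07, 1.45, 0.023, 1.371, -0.057], TCP at [0.65, -0, 0.223] pointing down, gripper open.
Joint ranges: [-2.86, 2.86], [-0.3, 2.09], [-1.38, 1.24], [0.06, 2.45], [-1.56, 4.7], [0.09, 2.05], [-2.69, 2.69]. Speed limits (rad/s): [2.57, 2.57, 3.14, 3.14, 3.14, 3.14, 3.14].

### API

Orientations are given as a rotation vector (axis times angle).
In Python, from bench import ctrl gives the robot as it stands.
- The arm moves only by the shell command python3 -m creep 'ROWS' [FORCE]. ROWS is JSON, a list that holds one entry, the list of rows, each a list of 7 numbers: the opening, from 0 (shut) to 1 (fully open), then the shift along the tool's x, y, z in mm, then the turn, a rotation vector about the tool's x, y, z in rad. In form: [[[grip, dx, dy, dz, rx, ry, rz], ...]]. A call has 1 to 5 rows; each row is the pose to reach, as a shift and turn from the pose commanded when the call began, along the tool's axes at that moment; what a row does not reach only later rows make up. A row lasts 1/10 s, in which the tool goes at most 50 mm and 8.59 degrees, less where a joint would pass 70% of its speed; a pose out of reach is approached as far as the arm can. A call with a gripper value outside its range is refused whole. The fingers move at their own pace and stop on an object; FORCE is the grip in N (left out, the last holds). Time passes only in rows, so rows that repeat a pose let the fingers close. It gives the time, the measured TCP pose, the force and the opening at its end, in the units of the state.
- ctrl.get_state(): the state, without advancing time (a new reading comes with each control period).
- ctrl.get_image(name): name is "scene" or "side" or "wrist"; returns the picture (480x640x3 uint8, red, green, blue); there is no depth.
- ctrl.camera_params(name): a dict with "K" (3x3 intrinsics, pixels), "pose" (4x4, takes a point from camera to world coordinates). Camera axes: x right, y down, z forward; pixel columns grow to the right and rows downward; lengths in m; the calibration is good to about 2 mm. A picture is of the moment at which its call begins: read the wrist's pose just before it. camera_params takes no time and is no camera call; for the wrist camera it gives the pose at the moment of the call.
- ctrl.close_job(): hands the job in, once; it reports no verdict.
The state is a dict: "time": time; "joint_positions": joint angles; "qd": joint speeds; "joint_torque": joint torques, N m; "position": TCP position; "tool_rot": TCP orientation; "ft_force": force on the tool from outside, world axes, zero at the start; "torque": the same for the moment, N m; "grip_width": opening from 0.0 (shut) to 1.0 (fully open).
Only numpy, scipy, OpenCV 4.12 (cv2) and the standard library are available. Lean on these libraries where they do the work, as an engineer would, in place of code of your own. Each camera call takes 0.05 s, during which the arm holds its last target. There are 200 camera calls.

### The job

Take the welded hook bracket out of the weld fixture: throw the toggle clamp's red handle right back so that the arm swings up, then raise the bracket's tail, tilting it about its toe until its down-turned hook clears the yellow retaining lip, and draw it back out from under the blue lug without wrenching it against lug or lip. Set it down, not dropped, right way up and squarely across both rails, in the middle of the empty bay of the cooling rack, and leave the clamp open. Leave the bracket that already lies on the rack and the other things on the bench where they are.

Things in the scene. Friction and masses are not known exactly. Their poses are not given: they have to be found in the camera images.
- fixture: Weld fixture, fixed: grey base plate 256 x 240 x 12 mm. Origin on the bench below the middle of the bracket's seat; z up, x from the bracket's tail to its toe; the clamp stands on the -y side, x -53 to -7, y -163 to -77 mm. Four brass side pins, 10 mm across, tops 44 mm up, at x -62 and 28, y -37.5 and 37.5 mm, stand 2.5 mm beside the bracket.
- toe_rest (a point): Floor of the toe lug under the toe's end: fixture (90, 0, 34.5) mm, axes as the fixture's. When the tail is raised the toe comes down 1.5 mm on this floor and the bracket tilts about it. Four round rest pads (18 mm across, tops 36 mm up) carry the seated bracket at fixture x -30 and 48, y -20 and 20 mm.
- lip: Yellow retaining lip across the tail. Origin on the bench below the middle of its wall, at fixture (-86.5, 0, 0) mm, axes as the fixture's. The upright wall is 8 mm thick (x), 64 mm long (y), its top 38 mm above the bench; it stands 2.5 mm behind the bracket's hook and 16 mm higher than the hook's lower edge. Its bolted foot reaches back 30 mm, 19 mm up.
- lug: Blue C-shaped lug holding the toe. Origin on the bench below its mouth, at fixture (62, 0, 0) mm, axes as the fixture's. Roof: underside 47, top 62 mm up; floor 34.5 mm up; both 46 mm wide; throat 32 mm deep from the mouth, the post behind it. The seated toe reaches 28 mm in, with 5 mm free above it: room to tilt up to about 0.2 rad, but a straight lift jams it.
- clamp_handle (a joint): Toggle clamp's handle, rad: 0 = clamped, upright; grows as it is thrown back, away from the bracket (to the fixture's -y), turning about the fixture's +x axis through point handle_pivot; 1.28 = stop, 17 degrees above level. The arm has then swung up about 88 degrees and stands upright at fixture y -92 mm, 140 mm high, its foot out to y -70 mm. Stays where left; about 4 N at the grip.
- handle_pivot (a point): The handle's pivot axis on the fixture: fixture (-30, -134, 52) mm. Its axes are the fixture's.
- handle_grip (a point): On the clamp handle's centre line, 80 mm from the pivot, in its red grip: a round bar 16 mm across, 44 to 110 mm from the pivot, round-ended, its top 162 mm above the bench when clamped. Axes turn with the handle: z away from the pivot, x along the pivot axis. Pinched from above across x it turns, and slips a little, between fingers that follow the arc: press it down at the end.
- bracket: Bracket to unload, bare steel, 0.5 to 0.85 kg. Origin: centre of the base plate's underside; x tail to toe, z up. Plate 6 mm thick, 60 wide, x -80 to 50 mm; toe tongue 36 wide, x 50 to 90. Upright eye plate along the middle to grip: 8 mm thick in y, x -46 to 40, z 6 to 51 mm, eye 22 mm across at x 21; centre of mass near x -6, z 10. Starts at fixture (0, 0, 36), axes as the fixture's.
- hook_foot (a point): Middle of the lower edge of the bracket's hook, at bracket (-77, 0, -14) mm; the hook is a flange 6 mm thick and 60 mm wide, turned down across the tail. Lifting is stopped by the lug after 5 mm and pulling by the lip; tilting the tail up 0.13 to 0.18 rad about point toe_rest brings the hook over the lip.
- toe_tip (a point): End of the bracket's toe tongue, at bracket (90, 0, 3) mm. Once the hook is over the lip, drawing the bracket back 35 to 40 mm along its own tilted plate frees the toe from the lug.
- rack: Cooling rack, fixed: two dark angle-iron rails along its y, 244 mm long, 25 mm wide, centre lines at x -40 and 40 mm, tops 50 mm up; red end frames. Yellow pins 8 mm across stand 8 mm above the rails at y -116, 0 and 116 mm and part it into two bays. Origin on the bench below the middle; z up.
- bay (a point): Centre of the empty bay at the height of the rail tops: rack (0, 58, 50) mm, axes as the rack's (rails along y). The bracket lies right when its origin is here and its x axis is along the rack's x, either way round; its hook then hangs outside the rails.
- finished: A like bracket already lying in the other bay of the rack, origin near rack (0, -58, 50) mm: leave it.
- chill_bar: Bystander: a copper chill bar 70 x 30 x 14 mm lying on the fixture's base plate, near fixture (75, -105) mm. Origin: centre of the underside.
- hammer: Bystander: chipping hammer, 200 mm, at the right side. Origin: middle of its underside.
- brush: Bystander: brush, 180 mm, at the left side. Origin: middle of its underside.
- driver: Bystander: screwdriver with a wooden handle, 190 mm, at the far side. Origin: middle of its underside.
- spray_can: Bystander: blue-banded spray can, 60 mm across, 170 mm tall, at the far side. Origin: centre of the underside.
- tip_jar: Bystander: jar with a yellow lid, 64 mm across, 85 mm tall, at the far side. Origin: centre of the underside.
- c_clamp: Bystander: blue C-clamp lying flat, 140 x 94 x 16 mm, at the right side. Origin: middle of its underside.
Not all that is in view belongs to the job. Leave any pink look-alike of the bracket alone.

How it is judged:
On the way, in this order (a step that is already met when the one before it is completed fails the run):
1. the toggle clamp is thrown open (handle past 1.0 rad) (value of joint clamp_handle above 1 rad), for 0.2 s.
2. the bracket's hook is raised over the retaining lip by tilting, with its toe still under the lug (z of hook_foot in the frame of fixture above 0.037 m and x of toe_tip in the frame of fixture between 0.066 and 0.11 m and z of toe_tip in the frame of fixture between 0.02 and 0.047 m), for 0.05 s.
At the end, for the whole second after the job is handed in: The bracket lies still, released, right way up and level (0.06 rad) on both rails (within 4 mm of their tops), within 18 mm in the rack's x and 20 mm in its y of the empty bay's centre, square across the rails to 0.2 rad, either way round; the clamp handle is past 0.9 rad (x of bracket in the frame of bay between -0.018 and 0.018 m and y of bracket in the frame of bay between -0.02 and 0.02 m and z of bracket in the frame of bay between -0.004 and 0.004 m and angle between bracket's own z axis and vertical below 0.06 rad and angle between the x axis of bracket and the x axis of rack, either way round below 0.2 rad and linear speed of bracket below 0.02 m/s and value of joint clamp_handle above 0.9 rad and contact force between the fingers and bracket below 0.1 N); the robot touches nothing.
It fails at once if the bracket is wrenched against the lug or the lip (over 30 N) (contact force between bracket and lug above 30 N or contact force between bracket and lip above 30 N).
It fails at once if the bracket is dropped (falls faster than 0.45 m/s, about 10 mm of free fall, out of the fingers) (contact force between the fingers and bracket below 0.3 N and linear speed of bracket above 0.45 m/s).
It fails at once if the bracket already on the rack is shifted by more than 15 mm (distance of finished from where it was at the start of the episode above 0.015 m).
It fails at once if another thing on the bench is shifted by more than 30 mm (distance of any of chill_bar, hammer, brush, driver, spray_can, tip_jar, c_clamp from where it was at the start of the episode above 0.03 m).
It also fails if it takes over 58 s, if anything falls off the work surface, if the arm or the gripper's body presses on something with over 40 N, if the wrist force passes 120 N, or if a joint passes its speed limit or range.

## Working session

There is one attempt and no reset: what is moved stays moved. The work goes in short steps, Python scripts to look and compute and a shell command to move; the robot and the scene stay as the last step left them, time stands still between calls to the robot, and variables do not carry over. Pictures are saved under pics/ and viewed, about 8 in all and at most 12, crops included, and the job is handed in when it is done.

```bash
mkdir -p pics; ls; python3 - <<'E'
from bench import ctrl
import cv2,numpy as np
s=ctrl.get_state();print(s)
for n in ["scene","side","wrist"]:
    p=ctrl.camera_params(n);print(n,np.round(p["K"],1).tolist(),np.round(p["pose"],4).tolist())
    cv2.imwrite(f"pics/{n}0.png",cv2.cvtColor(ctrl.get_image(n),cv2.COLOR_RGB2BGR))
E
```

```text
pics
{'time': 0.0, 'joint_positions': array([ 0.0140953 ,  0.32184043, -0.0700662 ,  1.45164842,  0.02262156,
        1.37081661, -0.05690266]), 'qd': array([-0.00095146, -0.00082375, -0.00082673, -0.00142852,  0.00152764,
       -0.00118869,  0.00068892]), 'joint_torque': array([-2.58547143e-04, -4.91284704e+01, -4.03903294e-01, -3.12526345e+01,
       -6.40594075e-02,  4.37659642e-02,  1.61017233e-04]), 'position': array([ 6.49450681e-01, -6.65044017e-05,  2.21463416e-01]), 'tool_rot': array([-2.22052148, -2.2205631 ,  0.00227285]), 'ft_force': array([-0.76960123, -0.54063462, -0.73786597]), 'torque': array([ 0.02236519,  0.02711763, -0.05355456]), 'grip_width': 0.9994772875526786}
scene [[549.7, 0.0, 314.0], [0.0, 549.7, 235.3], [0.0, 0.0, 1.0]] [[0.5296, 0.6902, -0.4931, 1.1151], [0.8482, -0.4289, 0.3107, -0.4098], [0.003, -0.5828, -0.8126, 1.161], [0.0, 0.0, 0.0, 1.0]]
side [[462.2, 0.0, 324.0], [0.0, 462.2, 239.7], [0.0, 0.0, 1.0]] [[-0.9429, -0.1846, 0.2772, 0.0988], [-0.3324, 0.4715, -0.8168, 1.0502], [0.02, -0.8624, -0.5059, 0.762], [0.0, 0.0, 0.0, 1.0]]
wrist [[421.1, 0.0, 317.9], [0.0, 421.1, 240.5], [0.0, 0.0, 1.0]] [[1.0, 0.0012, -0.0019, 0.6501], [0.0006, -0.9551, -0.2962, 0.0821], [-0.0022, 0.2962, -0.9551, 0.3833], [0.0, 0.0, 0.0, 1.0]]
```

View pics/scene0.png

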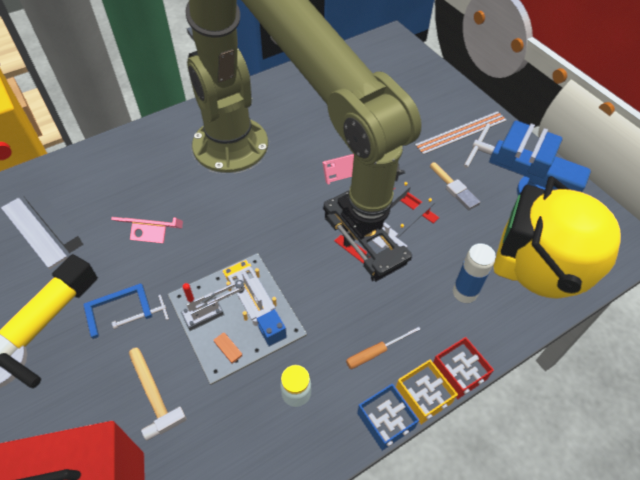

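View pics/side0.png

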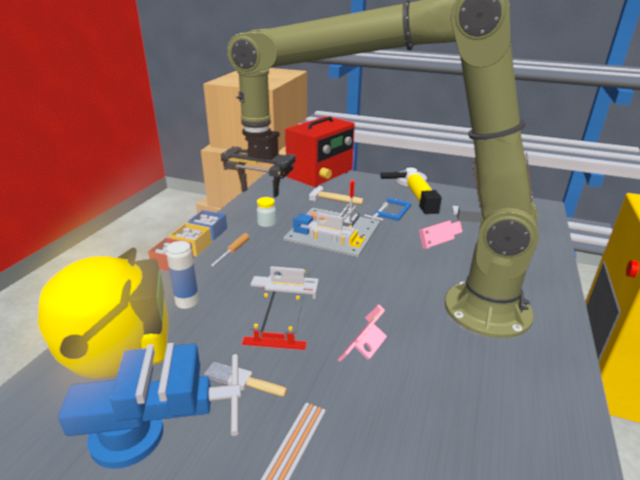

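The scene view shows the fixture (plate corners about (168,290), (258,253), (305,332), (211,380)) with the red handle at (187,290). The rack is partly hidden by the gripper near (390,220). The side view shows the rack whole: near red frame at (275,342), finished bracket at (286,282), so the empty bay is the nearer one.

```bash
cat > h.py <<'E'
from bench import ctrl
import cv2,numpy as np
from scipy.spatial.transform import Rotation as R
def ray(n,uv,z,p=None):
    p=p or ctrl.camera_params(n);K=p["K"];T=np.array(p["pose"])
    d=T[:3,:3]@np.linalg.inv(K)@np.array([uv[0],uv[1],1.]);o=T[:3,3]
    return o+d*(z-o[2])/d[2]
def proj(n,P,p=None):
    p=p or ctrl.camera_params(n);T=np.linalg.inv(p["pose"])
    c=T[:3,:3]@np.asarray(P).T+T[:3,3:4] if np.ndim(P)>1 else T[:3,:3]@P+T[:3,3]
    q=np.array(p["K"])@c;return (q[:2]/q[2]).T
E
python3 - <<'E'
import cv2,numpy as np
a=cv2.imread("pics/scene0.png")[245:395,155:315];b=cv2.imread("pics/side0.png")[255:355,230:330];c=cv2.imread("pics/side0.png")[170:260,275:390]
a=cv2.resize(a,None,fx=3.5,fy=3.5,interpolation=cv2.INTER_CUBIC)
im=np.zeros((600,800,3),np.uint8);im[:525,:400]=0
a=cv2.resize(a,(480,450));im[:450,:480]=a
im[:320,480:800]=cv2.resize(b,(320,320),interpolation=cv2.INTER_CUBIC)
im[330:580,480:800]=cv2.resize(c,(320,250),interpolation=cv2.INTER_CUBIC)
cv2.imwrite("pics/m1.png",im)
from h import *
for uv in [(168,290),(258,253),(305,332),(211,380)]: print(ray("scene",uv,.012).round(4))
hs=lambda n:cv2.cvtColor(cv2.imread(f"pics/{n}0.png"),cv2.COLOR_BGR2HSV)
def blobs(n,lo,hi,roi):
    m=cv2.inRange(hs(n),lo,hi);x0,y0,x1,y1=roi;k=np.zeros_like(m);k[y0:y1,x0:x1]=m[y0:y1,x0:x1]
    _,_,st,c=cv2.connectedComponentsWithStats(k)
    for s,q in zip(st[1:],c[1:]):
        if s[4]>3: print(n,lo[0],s.tolist(),q.round(1))
F=(155,245,315,395);S=(230,255,330,355);S2=(275,170,390,260)
blobs("scene",(20,120,120),(35,255,255),F);blobs("scene",(100,120,60),(125,255,255),F);blobs("scene",(0,170,100),(5,255,255),F)
blobs("side",(20,120,120),(35,255,255),S);blobs("side",(0,170,90),(5,255,255),S);blobs("side",(0,170,90),(5,255,255),S2);blobs("side",(20,120,120),(35,255,255),S2);blobs("side",(100,120,60),(125,255,255),S2)
E
```

```text
[ 0.3701 -0.3537  0.012 ]
[ 0.3901 -0.1192  0.012 ]
[ 0.6376 -0.1321  0.012 ]
[ 0.627  -0.3638  0.012 ]
scene 20 [223, 260, 28, 18, 155] [235.4 268.3]
scene 20 [256, 269, 3, 3, 7] [256.7 270. ]
scene 20 [227, 281, 3, 4, 9] [227.9 282.7]
scene 20 [273, 297, 3, 4, 8] [273.8 298.8]
scene 20 [243, 312, 3, 4, 9] [244.2 313.1]
scene 20 [281, 365, 28, 29, 633] [294.9 378.7]
scene 100 [257, 310, 29, 35, 600] [271.2 326.8]
scene 0 [183, 284, 10, 17, 90] [187.7 291.6]
side 20 [264, 293, 4, 4, 13] [265.6 294.6]
side 20 [296, 296, 4, 4, 11] [297.2 297.2]
side 20 [254, 324, 4, 4, 14] [255.5 325.3]
side 20 [289, 326, 3, 5, 13] [290.  328.3]
side 0 [242, 331, 64, 18, 686] [273.7 340.6]
side 0 [286, 170, 41, 16, 412] [306.4 176.4]
side 0 [330, 170, 19, 9, 74] [337.5 172.3]
side 0 [350, 181, 4, 16, 51] [351.6 188.4]
side 20 [320, 170, 10, 8, 67] [324.9 172.9]
side 20 [278, 172, 2, 2, 4] [278.5 172.5]
side 20 [350, 225, 2, 2, 4] [350.5 225.5]
side 20 [315, 231, 2, 8, 15] [315.5 234.7]
side 20 [349, 230, 16, 18, 154] [355.4 239.5]
side 20 [341, 237, 2, 8, 14] [341.6 240.9]
side 100 [387, 198, 3, 5, 12] [388.2 199.8]
side 100 [375, 211, 15, 8, 61] [383.5 214.1]
side 100 [293, 214, 19, 20, 252] [301.1 223. ]
```

View pics/m1.png

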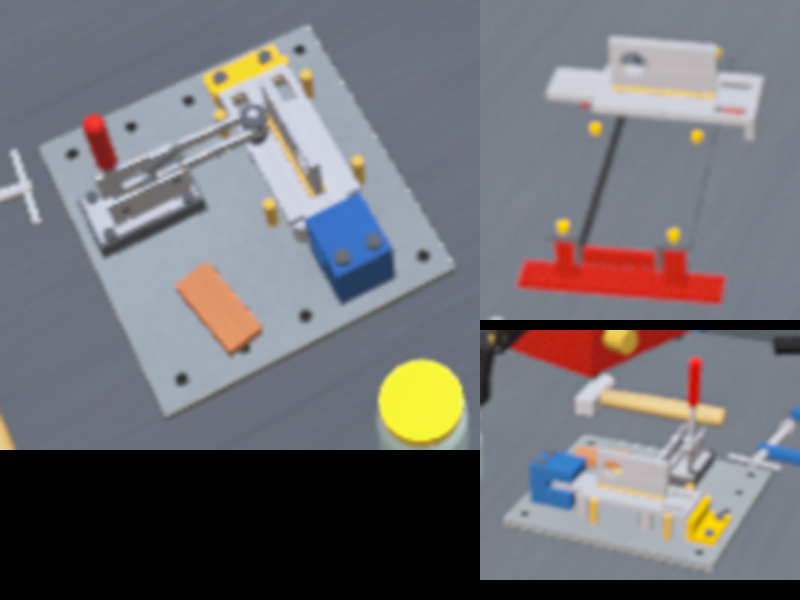

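```bash
python3 - <<'E'
from h import *
def fit(loc,w):
    l=np.array(loc)[:,:2];w=np.array(w)[:,:2];a=l-l.mean(0);b=w-w.mean(0)
    t=np.arctan2((a[:,0]*b[:,1]-a[:,1]*b[:,0]).sum(),(a*b).sum());Rm=np.array([[np.cos(t),-np.sin(t)],[np.sin(t),np.cos(t)]])
    o=w.mean(0)-Rm@l.mean(0);print("o",o.round(4),"yaw",round(t,4),"res mm",((l@Rm.T+o-w)*1000).round(1).tolist())
sc=[(256.7,270),(227.9,282.7),(273.8,298.8),(244.2,313.1)];lo=[(-.062,.0375),(-.062,-.0375),(.028,.0375),(.028,-.0375)]
print("pins");fit(lo,[ray("scene",(u,v),.038) for u,v in sc])
w=[ray("scene",q,.012) for q in [(168.3,294.3),(258.3,253.3),(306.7,333.3),(210,383.3)]]
print("plate ctr");fit([(-.128,-.12),(-.128,.12),(.128,.12),(.128,-.12)],w)
print("rack");r=[(.04,0),(-.04,0),(.04,.116),(-.04,.116)]
fit(r,[ray("side",q,.054) for q in [(265.6,294.6),(297.2,297.2),(255.5,325.3),(290,328.3)]])
print("handle top",ray("scene",(187,285.5),.162).round(4), "side", ray("side",(351.8,182.5),.162).round(4))
print([ray("side",q,.035).round(4).tolist() for q in [(315.5,234.7),(341.6,240.9)]])
E
```

```text
pins
o [ 0.5081 -0.1924] yaw -0.0505 res mm [[0.0, 0.2], [1.1, 0.0], [-0.3, -0.5], [-0.7, 0.3]]
plate ctr
o [ 0.5119 -0.244 ] yaw -0.0433 res mm [[-2.6, -0.6], [-2.1, 0.4], [2.5, 0.8], [2.1, -0.6]]
rack
o [0.4936 0.2081] yaw 0.2432 res mm [[-0.5, 0.5], [-0.2, -0.4], [0.2, 0.3], [0.4, -0.4]]
handle top [ 0.4783 -0.3229  0.162 ] side [ 0.4658 -0.2991  0.162 ]
[[0.5328, -0.1431, 0.035], [0.444, -0.1364, 0.035]]
```

```bash
python3 -m creep '[[[1,-35,-25,-15,0,0,0.05],[1,-70,-50,-30,0,0,0.05],[1,-105,-75,-45,0,0,0.05],[1,-140,-100,-60,0,0,0.05],[1,-170,-125,-70,0,0,0.05]]]'; python3 -m creep '[[[1,-30,-25,-10,0,0,0],[1,-30,-25,-10,0,0,0],[1,-30,-25,-10,0,0,0]]]'
cat > look.py <<'E'
import sys,json
from h import *
def look(tag,n="wrist"):
    p=ctrl.camera_params(n);im=cv2.cvtColor(ctrl.get_image(n),cv2.COLOR_RGB2BGR);cv2.imwrite(f"pics/{tag}.png",im)
    json.dump({k:np.array(v).tolist() for k,v in p.items() if k in("K","pose")},open(f"pics/{tag}.json","w"));return im,p
if __name__=="__main__": look(sys.argv[1],*(sys.argv[2:]))
E
python3 look.py w1
```

```text
time: 0.65
position: [0.5238, -0.1722, 0.2935]
tool_rot: [2.277, 2.163, 0.0]
ft_force: [0.8, -0.9, -0.2]
grip_width: 1.003
time: 0.95
position: [0.4982, -0.1994, 0.3029]
tool_rot: [2.278, 2.162, 0.001]
ft_force: [-0.3, 1.0, 0.1]
grip_width: 1.0
```

View pics/w1.png

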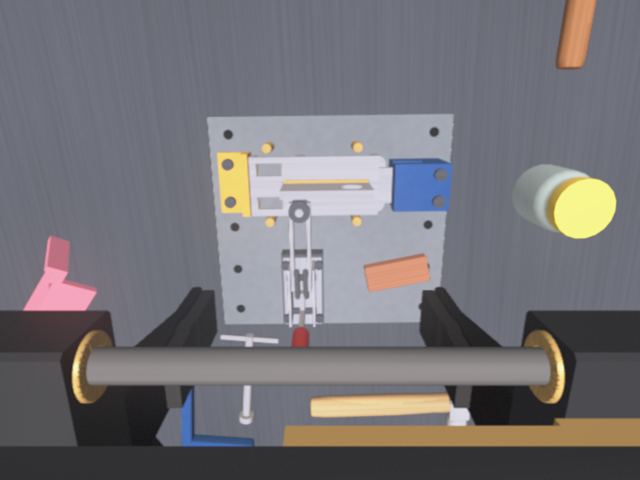

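The wrist view shows the fixture squarely: brass pins near (267,148), (358,147), (270,222), (357,221), the red handle at (300,340), the eye plate along row 187 and the lug at (420,185).

```bash
cat >> h.py <<'E'
def fit(loc,w):
    l=np.array(loc)[:,:2];w=np.array(w)[:,:2];a=l-l.mean(0);b=w-w.mean(0)
    t=np.arctan2((a[:,0]*b[:,1]-a[:,1]*b[:,0]).sum(),(a*b).sum());Rm=np.array([[np.cos(t),-np.sin(t)],[np.sin(t),np.cos(t)]])
    o=w.mean(0)-Rm@l.mean(0);print("o",o.round(4),"yaw",round(t,4),"res mm",((l@Rm.T+o-w)*1000).round(1).tolist());return o,t
E
python3 - <<'E'
from h import *
import json
p=json.load(open("pics/w1.json"));im=cv2.imread("pics/w1.png");h=cv2.cvtColor(im,cv2.COLOR_BGR2HSV)
pts=[]
for u,v in [(267,148),(358,147),(270,222),(357,221)]:
    m=cv2.inRange(h[v-10:v+10,u-10:u+10],(12,100,120),(35,255,255));_,_,st,c=cv2.connectedComponentsWithStats(m)
    i=1+st[1:,4].argmax();pts.append((c[i]+[u-10,v-10]).round(1));print(pts[-1],st[i].tolist())
o,t=fit([(-.062,.0375),(.028,.0375),(-.062,-.0375),(.028,-.0375)],[ray("w",q,.043,p) for q in pts])
Rm=R.from_euler("z",t).as_matrix()[:2,:2]
m=cv2.inRange(h[320:347,280:320],(0,120,50),(6,255,255));ys,xs=np.nonzero(m);print("red",xs.min()+280,xs.max()+280,xs.mean()+280,ys.min()+320)
for n,q in dict(grip=(-.03,-.134),brk=(0,0),tail=(-.02,0)).items(): print(n,(o+Rm@q).round(4))
# handle x from its red column
print((Rm.T@(ray("w",(xs.mean()+280,335),.13,p)[:2]-o)).round(4))
print("eye edge",[(Rm.T@(ray("w",q,.087,p)[:2]-o)).round(4).tolist() for q in [(281,187),(372,187)]])
print("lug edge roof",[(Rm.T@(ray("w",q,.062,p)[:2]-o)).round(4).tolist() for q in [(391,160),(391,211)]])
E
```

```text
[267.2 147.4] [5, 5, 11, 10, 80]
[356.8 146.3] [5, 5, 9, 10, 74]
[270.2 220.8] [6, 5, 9, 9, 65]
[356.2 219.9] [6, 5, 8, 9, 60]
o [ 0.5108 -0.1894] yaw -0.0399 res mm [[-1.0, 0.4], [1.1, 0.3], [-0.6, -0.3], [0.5, -0.3]]
red 293 307 300.1478260869565 328
grip [ 0.4755 -0.3221]
brk [ 0.5108 -0.1894]
tail [ 0.4908 -0.1886]
[-0.029  -0.1203]
eye edge [[-0.045, 0.0056], [0.0372, 0.0046]]
lug edge roof [[0.0577, 0.0257], [0.0597, -0.0237]]
```

```bash
python3 -m creep '[[[0.6,-40,-6,20,0,0,0],[0.6,-80,-11,45,0,0,0],[0.6,-125,-17,75,0,0,0],[0.6,-125,-17,85,0,0,0],[0.6,-125,-17,85,0,0,0]]]'; python3 look.py w2
```

```text
time: 1.5
position: [0.4744, -0.3216, 0.2141]
tool_rot: [-2.272, -2.161, 0.002]
ft_force: [0.6, 0.5, 0.1]
grip_width: 0.65
```

```bash
python3 - <<'E'
from h import *
import json
s=ctrl.get_state();print(s["position"].round(4),s["tool_rot"].round(3))
p=json.load(open("pics/w2.json"));h=cv2.cvtColor(cv2.imread("pics/w2.png"),cv2.COLOR_BGR2HSV)
m=cv2.inRange(h,(0,130,50),(6,255,255));_,_,st,c=cv2.connectedComponentsWithStats(m)
for a,b in zip(st[1:],c[1:]):
    if a[4]>100: print(a.tolist(),b.round(1), ray("w",b,.14,p).round(4))
print("tcp-line proj",proj("w",s["position"]+np.array([0,0,-.06]),p).round(1),proj("w",s["position"]+np.array([0,0,-.1]),p).round(1))
E
```

```text
[ 0.4759 -0.3206  0.216 ] [-2.272 -2.165 -0.   ]
[308, 253, 25, 26, 513] [319.9 265.9] [ 0.4751 -0.3283  0.14  ]
tcp-line proj [320.7 263. ] [320.7 241.7]
```

```bash
python3 -m creep '[[[0.6,0,0,40,0,0,0],[0.6,0,0,75,0,0,0],[0.6,0,0,100,0,0,0],[0.2,0,0,100,0,0,0],[0.1,0,0,100,0,0,0]]]' 15;python3 -m creep '[[[0,0,0,0,0,0,0],[0,0,0,0,0,0,0],[0,0,0,0,0,0,0]]]' 15
```

```text
time: 2.05
position: [0.4772, -0.3213, 0.119]
tool_rot: [2.272, 2.168, 0.002]
ft_force: [0.5, -0.2, 0.7]
grip_width: 0.493
time: 2.35
position: [0.4762, -0.3231, 0.1191]
tool_rot: [2.274, 2.164, 0.001]
ft_force: [-0.3, -1.1, 0.1]
grip_width: 0.229
```

```bash
python3 -m creep '[[[0,0,0,0,0,0,0],[0,-6,0,0,0,0,0],[0,-12,0,1,0,0,0],[0,-17,0,2,0,0,0],[0,-21,0,3,0,0,0]]]' 15;python3 -m creep '[[[0,-7,0,2,0,0,0],[0,-14,0,5,0,0,0],[0,-20,0,8,0,0,0],[0,-26,0,11,0,0,0],[0,-32,0,15,0,0,0]]]';python3 -m creep '[[[0,-6,0,5,0,0,0],[0,-11,0,10,0,0,0],[0,-16,0,15,0,0,0],[0,-20,0,21,0,0,0],[0,-23,0,25,0,0,0]]]';python3 -m creep '[[[0,-3,0,6,0,0,0],[0,-5,0,12,0,0,0],[0,-6,0,18,0,0,0],[0,-6,0,22,0,0,0],[0,-6,0,22,0,0,0]]]'; python3 look.py w3
```

```text
time: 2.85
position: [0.4742, -0.3429, 0.1156]
tool_rot: [-2.275, -2.164, -0.002]
ft_force: [-2.8, 4.3, 5.5]
grip_width: 0.175
time: 3.35
position: [0.4729, -0.3751, 0.0999]
tool_rot: [-2.275, -2.165, -0.002]
ft_force: [-1.0, 3.5, 2.6]
grip_width: 0.178
time: 3.85
position: [0.4719, -0.3986, 0.0738]
tool_rot: [-2.276, -2.165, -0.001]
ft_force: [0.6, 3.8, 2.9]
grip_width: 0.174
time: 4.35
position: [0.4717, -0.4068, 0.0545]
tool_rot: [2.274, 2.162, -0.001]
ft_force: [-2.0, 1.3, 12.0]
grip_width: 0.171
```

```bash
python3 look.py s3 scene;python3 look.py d3 side; python3 - <<'E'
import cv2,numpy as np
a=cv2.imread("pics/s3.png")[230:390,150:310];b=cv2.imread("pics/d3.png")[160:260,275:375]
cv2.imwrite("pics/m3.png",np.hstack([cv2.resize(a,(400,400),interpolation=2),cv2.resize(b,(400,400),interpolation=2)]))
E
```

```text
(no output)
```

View pics/m3.png

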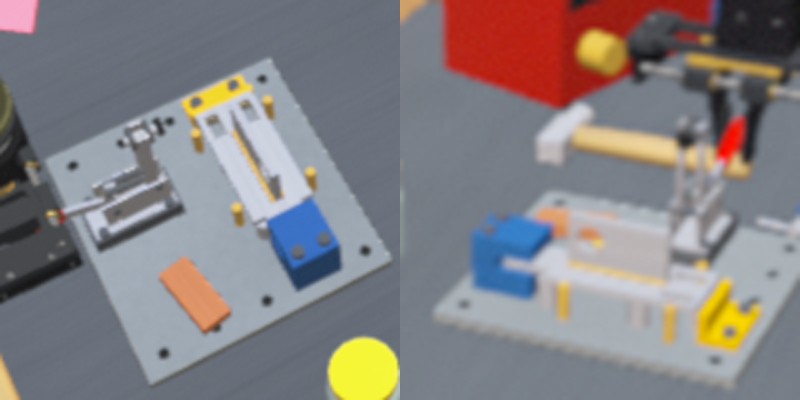

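The clamp is open: the arm stands upright, the handle is at its stop (12 N push-back at grasp height 73 mm). Release and lift.

```bash
python3 -m creep '[[[0.6,0,0,0,0,0,0],[0.6,0,0,0,0,0,0],[0.6,0,0,0,0,0,0],[0.6,0,0,-40,0,0,0],[0.6,0,0,-80,0,0,0]]]' 30;python3 -m creep '[[[0.6,20,0,-45,0,0,0],[0.6,50,5,-85,0,0,-0.14],[0.6,80,10,-120,0,0,-0.28],[0.6,110,20,-130,0,0,-0.42],[0.6,140,30,-130,0,0,-0.56]]]'
cat > go.py <<'E'
# print tool-frame shift (mm) and turn to a grasp/TCP target given in a frame: args: ox oy yaw  gx gy gz(mm, grasp point, frame) tilt [flip]
import sys
from h import *
a=list(map(float,sys.argv[1:8]));s=ctrl.get_state()
F=R.from_euler("z",a[2]);T=F*R.from_euler("y",a[6])*R.from_matrix(np.diag([-1.,1,-1]))
g=np.array([a[0],a[1],0])+F.apply(np.array(a[3:6])/1000);tcp=g+T.apply([0,0,ctrl.grasp_offset])
C=R.from_rotvec(s["tool_rot"])
print("tcp tgt",tcp.round(4),"shift",(C.inv().apply(tcp-s["position"])*1000).round(1),"turn",(C.inv()*T).as_rotvec().round(3),"now grasp in frame mm",(F.inv().apply(s["position"]-C.apply([0,0,ctrl.grasp_offset])-[a[0],a[1],0])*1000).round(1),"F",s["ft_force"].round(1),s["grip_width"].round(3),"t",s["time"])
E
python3 go.py .5095 -.190 -.042  -2 0 160 .35
```

```text
time: 5.0
position: [0.4698, -0.4039, 0.1313]
tool_rot: [-2.273, -2.162, 0.002]
ft_force: [-0.2, -0.1, 1.2]
grip_width: 0.536
time: 5.5
position: [0.5094, -0.2661, 0.2651]
tool_rot: [1.58, 2.71, 0.0]
ft_force: [1.5, 0.2, -0.7]
grip_width: 0.601Traceback (most recent call last):
  File "go.py", line 8, in <module>
    print("tcp tgt",tcp.round(4),"shift",(C.inv().apply(tcp-s["position"])*1000).round(1),"turn",(C.inv()*T).as_rotvec().round(3),"now grasp in frame mm",(F.inv().apply(s["position"]-C.apply([0,0,ctrl.grasp_offset])-[a[0],a[1],0])*1000).round(1),"F",s["ft_force"].round(1),s["grip_width"].round(3),"t",s["time"])
                                                                                                                                                                                                                                                                                 ^^^^^^^^^^^^^^^^^^^^^
AttributeError: 'float' object has no attribute 'round'
```

```bash
sed -i 's/s\["grip_width"\].round(3)/round(s["grip_width"],3)/' go.py; python3 go.py .5095 -.190 -.042  -2 0 190 .35
```

```text
tcp tgt [ 0.5011 -0.1896  0.1724] shift [71.  30.2 92.5] turn [ 0.178  0.325 -1.003] now grasp in frame mm [  3.  -76.  283.8] F [ 1.5  0.2 -0.7] 0.601 t 5.5
```

```bash
python3 -m creep '[[[0.6,15,6,0,0.02,0.04,-0.13],[0.6,30,12,0,0.05,0.085,-0.26],[0.6,45,18,5,0.07,0.13,-0.39],[0.6,60,24,10,0.095,0.17,-0.52],[0.6,70,30,15,0.12,0.21,-0.65]]]'; python3 go.py .5095 -.190 -.042  -2 0 190 .35
```

```text
time: 6.0
position: [0.4999, -0.1902, 0.2469]
tool_rot: [-0.58, -2.843, -0.004]
ft_force: [0.6, 0.2, -0.5]
grip_width: 0.603
tcp tgt [ 0.5011 -0.1896  0.1724] shift [-18.3   4.3  72.1] turn [ 0.06   0.105 -0.353] now grasp in frame mm [ -5.2  -1.3 265.1] F [ 0.6  0.2 -0.5] 0.603 t 6.0
```

```bash
python3 -m creep '[[[0.6,-6,1.5,24,0.02,0.035,-0.118],[0.6,-12,3,48,0.04,0.07,-0.236],[0.6,-18.3,4.3,72,0.06,0.105,-0.353],[0.6,-18.3,4.3,72,0.06,0.105,-0.353]]]'; python3 go.py .5095 -.190 -.042  -2 0 78 .35; python3 look.py w4; python3 - <<'E'
from h import *
import json
o=np.array([.5095,-.190,0]);F=R.from_euler("z",-.042)
p=json.load(open("pics/w4.json"));im=cv2.imread("pics/w4.png")
for q in [(-46,4,87),(40,4,87),(-46,-4,87),(40,-4,87),(-62,37.5,44),(-62,-37.5,44),(28,37.5,44),(28,-37.5,44)]:
    u=proj("w",o+F.apply(np.array(q)/1000),p);cv2.circle(im,tuple(int(x) for x in u.round()),3,(255,0,255),1)
cv2.imwrite("pics/w4b.png",im)
E
```

```text
time: 6.4
position: [0.5, -0.1886, 0.1685]
tool_rot: [-0.062, -2.785, -0.014]
ft_force: [-0.5, -0.1, -0.1]
grip_width: 0.596
tcp tgt [ 0.5011 -0.1896  0.0604] shift [-38.7  -1.2 100.9] turn [ 0.003 -0.006 -0.002] now grasp in frame mm [ -3.   1. 186.] F [-0.5 -0.1 -0.1] 0.596 t 6.4
```

View pics/w4b.png

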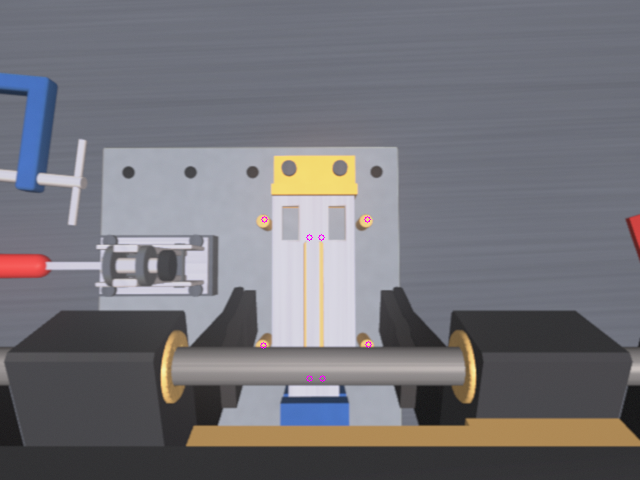

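Projected pins match to 1 px, and the eye plate is centred between the jaws. The upright clamp arm sits at left (140,265), so I'll grip with a bit more tilt and slightly toward the toe to keep the body clear of it.

```bash
python3 go.py .5095 -.190 -.042  2 -0.5 150 .42; python3 go.py .5095 -.190 -.042  2 -0.5 80 .42
```

```text
tcp tgt [ 0.5039 -0.1903  0.1329] shift [-16.2  -0.6  34.6] turn [ 0.002  0.068 -0.006] now grasp in frame mm [-2.400e+00  1.000e-01  1.885e+02] F [-0.7  0.4 -0.3] 0.599 t 6.45
tcp tgt [ 0.5039 -0.1903  0.0629] shift [-40.3  -0.6 100.3] turn [ 0.002  0.068 -0.006] now grasp in frame mm [-2.400e+00  1.000e-01  1.885e+02] F [-0.7  0.4 -0.3] 0.599 t 6.45
```

```bash
python3 -m creep '[[[0.6,-16,-0.5,34,0,0.068,-0.004],[0.6,-24,-0.5,56,0,0.068,-0.004],[0.6,-32,-0.5,78,0,0.068,-0.004],[0.6,-40,-0.5,100,0,0.068,-0.004],[0.6,-40,-0.5,100,0,0.068,-0.004]]]'; python3 go.py .5095 -.190 -.042  2 -0.5 80 .42
```

```text
time: 6.95
position: [0.5036, -0.1912, 0.0643]
tool_rot: [-0.063, -2.722, -0.014]
ft_force: [0.0, -0.2, -0.5]
grip_width: 0.603
tcp tgt [ 0.5039 -0.1903  0.0629] shift [-0.7  1.   1.2] turn [ 0.002  0.001 -0.004] now grasp in frame mm [ 1.8 -1.5 81.4] F [ 0.  -0.2 -0.5] 0.603 t 6.95
```

```bash
python3 -m creep '[[[0.3,0,0.5,1,0,0,0],[0.1,0,0.5,1,0,0,0],[0,0,0.5,1,0,0,0],[0,0,0.5,1,0,0,0],[0,0,0.5,1,0,0,0]]]' 10;python3 -m creep '[[[0,0,0,0,0,0,0],[0,0,0,0,0,0,0],[0,0,0,0,0,0,0],[0,0,0,0,0,0,0]]]' 50
python3 - <<'E'
from h import *
s=ctrl.get_state();C=R.from_rotvec(s["tool_rot"]);F=R.from_euler("z",-.042);o=np.array([.5095,-.190,0])
tz=F.inv().apply(C.apply([0,0,1]));phi=np.arctan2(-tz[0],-tz[2]);print("tilt",phi,"tilt y",tz[1],s["ft_force"].round(1),s["torque"].round(2),s["grip_width"])
T=R.from_euler("y",.42)*R.from_matrix(np.diag([-1.,1,-1]))
tcp=np.array([2,0,80.])+T.apply([0,0,19.]);P=np.array([90,0,36.])
for a,dz,back in [(.03,-.2,0),(.06,-.4,0),(.09,-.6,0),(.12,-.7,0),(.145,-.7,0)]:
    Q=R.from_euler("y",a);d=P+Q.apply(tcp-P)+[0,0,dz]-tcp;print(a,T.inv().apply(d).round(1))
E
```

```text
time: 7.45
position: [0.5051, -0.1905, 0.0652]
tool_rot: [-0.059, -2.726, -0.013]
ft_force: [-1.1, 0.2, 0.5]
grip_width: 0.23
time: 7.85
position: [0.5048, -0.1911, 0.0648]
tool_rot: [-0.06, -2.726, -0.012]
ft_force: [-0.6, -2.7, 1.9]
grip_width: 0.086
tilt 0.4154859252680394 tilt y 0.00016519209151184103 [-0.6 -2.7  1.9] [-0.31 -0.41  0.23] 0.08610086366184304
0.03 [ 0.3  0.  -2.8]
0.06 [ 0.5  0.  -5.6]
0.09 [ 0.7  0.  -8.3]
0.12 [  0.8   0.  -11.2]
0.145 [  0.8   0.  -13.7]
```

```bash
python3 -m creep '[[[0,0.1,0,-0.9,0,0.01,0],[0,0.2,0,-1.9,0,0.02,0],[0,0.3,0,-2.8,0,0.03,0],[0,0.3,0,-2.8,0,0.03,0]]]'; python3 -m creep '[[[0,0.1,0,-0.9,0,0.01,0],[0,0.2,0,-1.9,0,0.02,0],[0,0.2,0,-2.8,0,0.03,0],[0,0.2,0,-2.8,0,0.03,0]]]'
```

```text
time: 8.25
position: [0.5056, -0.19, 0.0666]
tool_rot: [-0.058, -2.694, -0.015]
ft_force: [0.1, -0.8, -4.0]
grip_width: 0.093
time: 8.65
position: [0.5069, -0.1901, 0.0695]
tool_rot: [-0.057, -2.665, -0.015]
ft_force: [-0.5, 0.3, -5.9]
grip_width: 0.088
```

```bash
python3 -m creep '[[[0,0.1,0,-0.9,0,0.01,0],[0,0.2,0,-1.8,0,0.02,0],[0,0.2,0,-2.7,0,0.03,0],[0,0.2,0,-2.7,0,0.03,0]]]'; python3 -m creep '[[[0,0,0,-1.4,0,0.015,0],[0,0.1,0,-2.9,0,0.03,0],[0,0.1,0,-5.4,0,0.055,0],[0,0.1,0,-5.4,0,0.055,0],[0,0.1,0,-5.4,0,0.055,0]]]'; python3 look.py w5; python3 look.py d5 side; python3 look.py s5 scene; python3 - <<'E'
import cv2,numpy as np
a=cv2.imread("pics/w5.png")[60:360,200:440];b=cv2.imread("pics/d5.png")[180:260,280:380];
cv2.imwrite("pics/m5.png",np.hstack([cv2.resize(a,(320,400)),cv2.resize(b,(480,400),interpolation=2)]))
E
```

```text
time: 9.05
position: [0.508, -0.1904, 0.0723]
tool_rot: [-0.057, -2.635, -0.016]
ft_force: [-0.1, -0.1, -5.6]
grip_width: 0.085
time: 9.55
position: [0.5104, -0.1905, 0.0769]
tool_rot: [-0.055, -2.58, -0.017]
ft_force: [0.7, 0.1, -6.0]
grip_width: 0.088
```

View pics/m5.png

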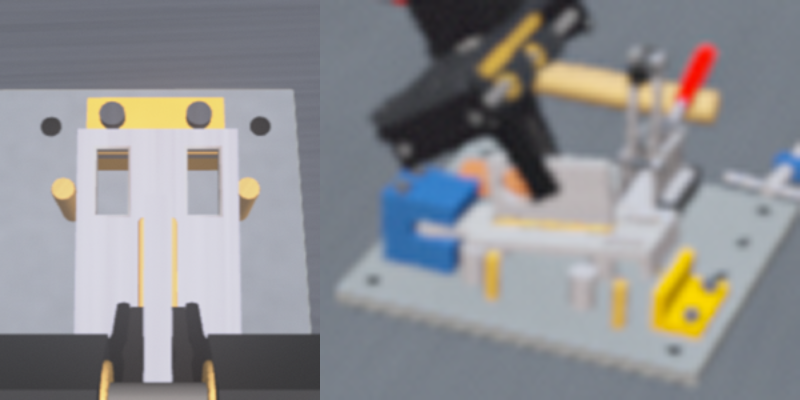

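The bracket is tilted about 0.145 rad with its toe still in the lug. The wrist crop shows the tail's top edge at about row 156. I'll check the height of the tail by calculation.

```bash
python3 - <<'E'
from h import *
import json
o=np.array([.5095,-.190,0]);F=R.from_euler("z",-.042);p=json.load(open("pics/w5.json"))
a=.145;Q=R.from_euler("y",a);P=np.array([90,0,35.3])
W=lambda q:o+F.apply((P+Q.apply(np.array(q)-[90,0,0]))/1000)
for q in [(-80,30,6),(-80,-30,6),(-77,0,-14),(90,0,3)]: print(q,(F.inv().apply(W(q)-o)*1000).round(1),proj("w",W(q),p).round(1))
print("side: hook corner",proj("side",W((-80,30,-14))).round(1),"lip top",proj("side",o+F.apply([-.0825,.032,.038])).round(1))
# measured tail edge: width between corners gives height too
im=cv2.imread("pics/w5.png");g=cv2.cvtColor(im,cv2.COLOR_BGR2HSV)
m=cv2.inRange(g,(0,0,170),(179,40,255))[150:300,240:400];print([ (r+150,np.nonzero(m[r])[0].min()+240,np.nonzero(m[r])[0].max()+240) for r in range(0,40,6) if m[r].any()])
s=ctrl.get_state();d=F.inv().apply(R.from_rotvec(s["tool_rot"]).apply([0,0,1]));phi=np.arctan2(-d[0],-d[2]);print("tilt now",phi)
T=R.from_rotvec(s["tool_rot"])
for b in (10,20,30,40,50,60): print(b,T.inv().apply(F.apply(Q.apply([-b,0,0]))).round(1))
print("up",T.inv().apply([0,0,10.]).round(2))
E
```

```text
(-80, 30, 6) [-77.3  30.   65.8] [377.9 153.8]
(-80, -30, 6) [-77.3 -30.   65.8] [257.4 153.9]
(-77, 0, -14) [-77.3  -0.   45.6] [317.7 171. ]
(90, 0, 3) [90.4 -0.  38.3] [317.9 515.9]
side: hook corner [347.8 235.6] lip top [348.2 238.2]
[(150, np.int64(246), np.int64(387)), (156, np.int64(247), np.int64(386)), (162, np.int64(241), np.int64(399)), (168, np.int64(240), np.int64(399)), (174, np.int64(240), np.int64(399)), (180, np.int64(240), np.int64(399)), (186, np.int64(240), np.int64(399))]
tilt now 0.5605299909152668
10 [ 9.1 -0.   4. ]
20 [18.3 -0.   8.1]
30 [27.4 -0.  12.1]
40 [36.6 -0.1 16.1]
50 [45.7 -0.1 20.2]
60 [54.9 -0.1 24.2]
up [ 5.32  0.   -8.47]
```

The measured tail corners (257.7/378.5, row about 157) agree with the prediction to about 2 mm. The hook is about 6 mm above the lip, so I can draw it back.

```bash
python3 -m creep '[[[0,3,0,1.3,0,0,0],[0,6,0,2.7,0,0,0],[0,9,0,4,0,0,0],[0,9,0,4,0,0,0]]]'; python3 -m creep '[[[0,4,0,1.8,0,0,0],[0,8,0,3.5,0,0,0],[0,12,0,5.3,0,0,0],[0,16,0,7.1,0,0,0],[0,18,0,8,0,0,0]]]'; python3 -m creep '[[[0,5,0,2.2,0,0,0],[0,10,0,4.4,0,0,0],[0,15,0,6.6,0,0,0],[0,20,0,8.8,0,0,0],[0,20,0,8.8,0,0,0]]]'
```

```text
time: 10.1
position: [0.4999, -0.1904, 0.0789]
tool_rot: [-0.056, -2.58, -0.017]
ft_force: [0.1, 0.4, -6.6]
grip_width: 0.087
time: 10.6
position: [0.4804, -0.1894, 0.0816]
tool_rot: [-0.056, -2.58, -0.017]
ft_force: [0.4, -0.2, -6.1]
grip_width: 0.087
time: 11.1
position: [0.4586, -0.1886, 0.0849]
tool_rot: [-0.056, -2.58, -0.017]
ft_force: [0.1, 0.2, -6.0]
grip_width: 0.087
```

```bash
python3 -m creep '[[[0,8,0,-13,0,0,0],[0,19,0,-30,0,0,0],[0,32,0,-51,0,0,0],[0,45,0,-72,0,0,0],[0,58,0,-93,0,0,0]]]'; python3 go.py .494 .208 .243 3 58 220 .4155
```

```text
time: 11.6
position: [0.46, -0.1885, 0.1963]
tool_rot: [-0.056, -2.581, -0.016]
ft_force: [0.5, -0.8, -5.9]
grip_width: 0.086
tcp tgt [0.4756 0.2632 0.2029] shift [  6.7 451.9  -3.4] turn [ 0.134 -0.143 -0.253] now grasp in frame mm [-118.9 -379.4  212.2] F [ 0.5 -0.8 -5.9] 0.086 t 11.6
```

```bash
python3 -m creep '[[[0,0,12,-1,0,0,0],[0,0,36,-2,0,0,0],[0,0,66,-2,0,0,0],[0,0,98,-2,0,0,0],[0,0,130,-2,0,0,0]]]'; python3 -m creep '[[[0,0,32,0,0,0,0],[0,0,64,0,0,0,0],[0,0,96,0,0,0,0],[0,0,128,0,0,0,0],[0,0,158,0,0,0,0]]]';python3 -m creep '[[[0,0,25,0,0.03,-0.03,-0.05],[0,0,50,0,0.055,-0.06,-0.1],[0,0,70,0,0.08,-0.09,-0.15],[0,0,90,0,0.11,-0.115,-0.2],[0,0,100,0,0.134,-0.143,-0.253]]]'; python3 go.py .494 .208 .243 3 58 220 .4155
```

```text
time: 12.1
position: [0.4661, -0.0564, 0.1952]
tool_rot: [-0.055, -2.58, -0.017]
ft_force: [0.5, -0.5, -6.0]
grip_width: 0.084
time: 12.6
position: [0.4726, 0.1015, 0.1953]
tool_rot: [-0.054, -2.58, -0.016]
ft_force: [0.7, 0.3, -6.2]
grip_width: 0.089
time: 13.1
position: [0.4765, 0.2019, 0.1955]
tool_rot: [0.34, -2.707, 0.068]
ft_force: [-0.2, -0.0, -6.1]
grip_width: 0.093
tcp tgt [0.4756 0.2632 0.2029] shift [-10.1  59.7 -12.4] turn [-0.    -0.     0.007] now grasp in frame mm [-10.9  -1.7 212.7] F [-0.2 -0.  -6.1] 0.093 t 13.1
```

```bash
python3 -m creep '[[[0,-2,15,-3,0,0,0],[0,-5,35,-7,0,0,0.003],[0,-8,52,-10,0,0,0.006],[0,-10,60,-12,0,0,0.006],[0,-10,60,-12,0,0,0.006]]]'; python3 go.py .494 .208 .243 3 58 220 .4155; python3 look.py w6;python3 look.py d6 side;python3 look.py s6 scene; python3 - <<'E'
import cv2,numpy as np
a=cv2.imread("pics/w6.png");b=cv2.imread("pics/d6.png")[210:360,210:360];c=cv2.imread("pics/s6.png")[140:300,310:470]
cv2.imwrite("pics/m6.png",np.hstack([cv2.resize(a,(400,300)),np.zeros((300,0,3),np.uint8),cv2.resize(b,(300,300),interpolation=2)]))
cv2.imwrite("pics/m6.png",np.vstack([cv2.resize(a,(740,555))[:300],np.hstack([cv2.resize(b,(300,300),interpolation=2),cv2.resize(c,(300,300),interpolation=2),np.zeros((300,140,3),np.uint8)])]))
E
```

```text
time: 13.6
position: [0.4766, 0.2618, 0.2028]
tool_rot: [0.324, -2.708, 0.07]
ft_force: [0.9, 0.4, -5.6]
grip_width: 0.083
tcp tgt [0.4756 0.2632 0.2029] shift [0.6 1.5 0.2] turn [ 0.001 -0.001 -0.004] now grasp in frame mm [  3.6  56.4 219.9] F [ 0.9  0.4 -5.6] 0.083 t 13.6
```

View pics/m6.png

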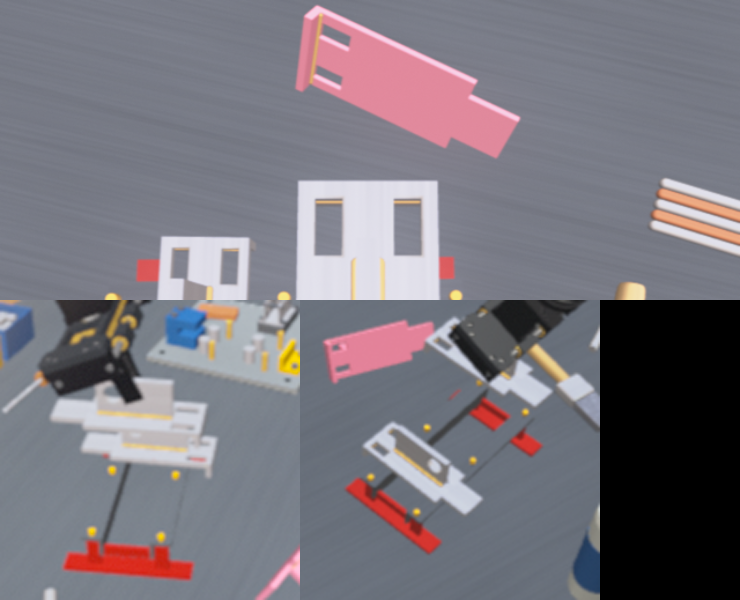

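The rack pins show in the wrist view at about (246,257) and (394,256). The bracket tail is centred between them at col 318, and square. Next I'll refine the rack pose from these pins and the scene view.

```bash
python3 - <<'E'
from h import *
import json
def blobs(tag,roi):
    h=cv2.cvtColor(cv2.imread(f"pics/{tag}.png"),cv2.COLOR_BGR2HSV);x0,y0,x1,y1=roi
    m=cv2.inRange(h[y0:y1,x0:x1],(22,130,120),(35,255,255));_,_,st,c=cv2.connectedComponentsWithStats(m)
    return [((b+[x0,y0]).round(1),int(a[4])) for a,b in zip(st[1:],c[1:]) if a[4]>3]
l=[]
for tag,roi in (("w6",(60,240,420,330)),("s6",(310,140,470,300)),("d6",(210,260,360,360))):
    p=json.load(open(f"pics/{tag}.json"));F=R.from_euler("z",-.243)
    for b,n in blobs(tag,roi):
        w=ray("x",b,.055,p);print(tag,b,n,w.round(4),"rack mm",(F.apply(w-[.494,.208,.055])*1000).round(1))
E
```

```text
w6 [ 97.7 258.3] 17 [0.485  0.0867 0.055 ] rack mm [ -37.9 -115.6   -0. ]
w6 [390.5 256.5] 6 [0.4294 0.309  0.055 ] rack mm [-38.4 113.6  -0. ]
s6 [429.8 199. ] 4 [0.5045 0.3302 0.055 ] rack mm [ 39.6 116.1  -0. ]
s6 [377.2 207.4] 5 [0.4549 0.1976 0.055 ] rack mm [-40.4  -0.7  -0. ]
s6 [401.5 224.5] 4 [0.5318 0.2173 0.055 ] rack mm [38.9 -0.1 -0. ]
s6 [347.2 233.8] 6 [0.4836 0.0853 0.055 ] rack mm [ -39.6 -116.6   -0. ]
s6 [371.5 252.5] 4 [0.5611 0.104  0.055 ] rack mm [  40.1 -117.1   -0. ]
d6 [265.8 294.5] 10 [0.532  0.2179 0.055 ] rack mm [39.2  0.4  0. ]
d6 [297.1 296.9] 8 [0.4551 0.199  0.055 ] rack mm [-39.9   0.6   0. ]
d6 [255.6 325.4] 13 [0.5033 0.3312 0.055 ] rack mm [ 38.7 117.4   0. ]
d6 [290. 328.] 11 [0.4264 0.3116 0.055 ] rack mm [-40.7 116.8   0. ]
```

```bash
python3 -m creep '[[[0,-8,0.5,18,0,0,0],[0,-18,1,41,0,0,0],[0,-28,1.5,64,0,0,0],[0,-37,1.5,84,0,0,0],[0,-42,1.5,95,0,0,0]]]'; python3 -m creep '[[[0,-2.5,0,5.5,0,0,0],[0,-4.5,0,10,0,0,0],[0,-5,0,11.5,0,0,0],[0,-5,0,11.5,0,0,0]]]'; python3 go.py .494 .208 .243 3 58 96.2 .4155
```

```text
time: 14.25
position: [0.4761, 0.2599, 0.0972]
tool_rot: [0.319, -2.706, 0.073]
ft_force: [-0.5, 0.0, -6.6]
grip_width: 0.086
time: 14.65
position: [0.4768, 0.2621, 0.0872]
tool_rot: [0.322, -2.709, 0.07]
ft_force: [-0.0, -0.9, -6.5]
grip_width: 0.087
tcp tgt [0.4756 0.2632 0.0791] shift [-2.5  1.4  7.8] turn [ 0.001 -0.    -0.006] now grasp in frame mm [  3.8  56.6 104.4] F [-0.  -0.9 -6.5] 0.087 t 14.65
```

```bash
python3 -m creep '[[[0,-1,0.7,2.3,0,0,0],[0,-2,1.4,4.6,0,0,0],[0,-2.2,1.4,5.0,0,0,0],[0,-2.2,1.4,5.0,0,0,0]]]'; python3 -m creep '[[[0,-0.4,0,0.9,0,0,0],[0,-0.8,0,1.8,0,0,0],[0,-0.8,0,1.8,0,0,0]]]'
```

```text
time: 15.05
position: [0.4759, 0.2633, 0.0811]
tool_rot: [0.322, -2.708, 0.07]
ft_force: [0.4, -0.7, -5.4]
grip_width: 0.09
time: 15.35
position: [0.476, 0.2632, 0.079]
tool_rot: [0.322, -2.708, 0.07]
ft_force: [-0.2, 0.7, -5.1]
grip_width: 0.093
```

```bash
python3 -m creep '[[[0,-0.4,0,0.9,0,0,0],[0,-0.4,0,0.9,0,0,0]]]';  python3 -m creep '[[[0,-0.4,0,0.9,0,0,0],[0,-0.4,0,0.9,0,0,0]]]'
```

```text
time: 15.55
position: [0.4761, 0.2632, 0.0789]
tool_rot: [0.322, -2.708, 0.07]
ft_force: [-0.8, -0.2, -1.3]
grip_width: 0.088
time: 15.75
position: [0.4761, 0.2632, 0.0788]
tool_rot: [0.322, -2.708, 0.07]
ft_force: [-1.0, -1.6, 6.2]
grip_width: 0.083
```

The bracket rests on the rails: the load went from -6 to +6 N at the expected height. Release.

```bash
python3 -m creep '[[[0.12,0,0,-0.4,0,0,0],[0.2,0,0,-0.4,0,0,0],[0.4,0,0,-0.4,0,0,0],[0.5,0,0,-0.4,0,0,0],[0.5,0,0,-0.4,0,0,0]]]'; python3 -m creep '[[[0.5,0,0,-8,0,0,0],[0.5,0,0,-20,0,0,0],[0.5,0,0,-40,0,0,0],[0.5,20,0,-80,0,0,0],[0.5,20,-40,-110,0,0,0]]]';python3 -m creep '[[[0.5,0,-50,0,0,0,0],[0.5,0,-100,0,0,0,0],[0.5,0,-150,0,0,0,0],[0.5,0,-200,0,0,0,0],[0.5,0,-200,0,0,0,0]]]'; python3 look.py d7 side;python3 look.py s7 scene;python3 look.py w7; python3 - <<'E'
import cv2,numpy as np
b=cv2.imread("pics/d7.png")[170:360,220:390];c=cv2.imread("pics/s7.png")[140:390,150:470]
cv2.imwrite("pics/m7.png",np.hstack([cv2.resize(b,(340,380),interpolation=2),cv2.resize(c,(460,380),interpolation=2)]))
E
```

```text
time: 16.25
position: [0.4762, 0.2634, 0.0774]
tool_rot: [0.322, -2.708, 0.07]
ft_force: [0.8, -0.2, -0.9]
grip_width: 0.388
time: 16.75
position: [0.5086, 0.2378, 0.1905]
tool_rot: [0.339, -2.708, 0.063]
ft_force: [1.2, 0.5, -1.0]
grip_width: 0.505
time: 17.25
position: [0.5601, 0.026, 0.1876]
tool_rot: [0.302, -2.712, 0.077]
ft_force: [-0.6, 0.3, 0.3]
grip_width: 0.501
```

View pics/m7.png

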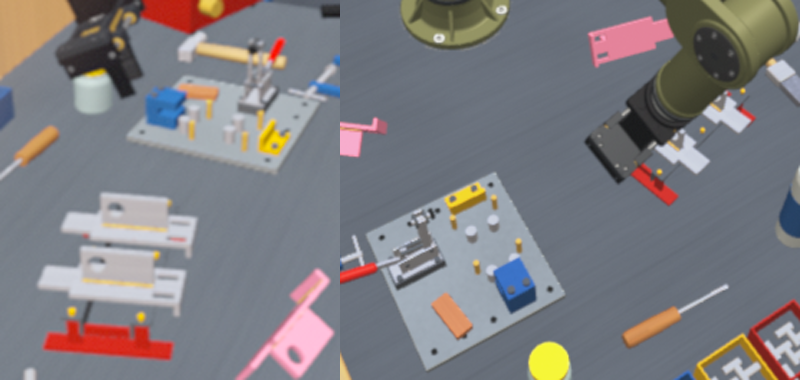

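The bracket lies on the rails in the middle bay beside the finished one, clamp handle back and fixture empty. Eye plate top corners in the side view: about (260,293.5) and (298.5,295).

```bash
python3 - <<'E'
from h import *
F=R.from_euler("z",-.243)
for q,z in (((260,293.5),.101),((298.5,295),.101)):
    print((F.apply(ray("side",q,z)-[.494,.208,z])*1000).round(1), "expect x 40/-46, y 62")
F2=F.inv()
for n,P in (("hook bottom",(-77,88,36)),("toe",(90,76,56))): print(n,proj("side",np.array([.494,.208,0])+F2.apply(np.array(P)/1000)).round(1))
s=ctrl.get_state();print(s["time"],s["ft_force"].round(1),abs(s["qd"]).max().round(3))
ctrl.close_job()
E
```

```text
[39.2 57.6 -0. ] expect x 40/-46, y 62
[-51.3  52.3  -0. ] expect x 40/-46, y 62
hook bottom [307.4 327.2]
toe [238.2 311.8]
17.4 [-0.1  0.8  0.2] 0.029
the job is handed in; nothing more can be done
```

The bracket is out of the fixture and lying in the empty bay of the rack. The job is handed in at 17.4 s robot time, and no verdict is reported.

- **Clamp:** I threw the handle back to its stop, where it pushed back with about 12 N. The last picture still shows it open.
- **Lift-out:** I gripped the eye plate and tilted the tail up about 0.145 rad. The calculated hook height was about 45 mm, against the lip's 38 mm; the tail seen in the wrist picture agreed to about 2 mm. I then drew the bracket back about 50 mm. The force readings I took showed only the bracket's weight, about 6 N.
- **Placing:** I set it down on the rails in about 1 mm steps until the force changed sign, then released it and moved the arm clear.

**Last checks:** The final pictures show the bracket right way up across both rails, and the finished bracket looks undisturbed.

Corners picked by eye from the side view put the eye plate about 2 mm off in the rack's x and 7 mm off in y. They suggest a yaw of about 0.06 rad. This disagrees a little with the arm's own reading, which was within about 2 mm, but both are inside the limits.

I did not separately measure the bracket's tilt or whether the other things on the bench had moved. I saw no contact with them.

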